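# Bleed the uncoupled air die grinder in its holding block

## Task

The air die grinder has been uncoupled for a burr change and must be bled. Lay it in the holding block, burr over the fork and the collar's flats fully down in the fork's slot, and let go; then take it round the paddle, flip the lock-off forward (towards the burr) and squeeze the paddle right home for a full second. Let go so that it springs out and locks again, still seated, and leave the spray can, steel block and hex key where they are.

Things in the scene. Friction and masses are not known exactly. Their poses are not given: they have to be found in the camera images.
- air_grinder: Straight air die grinder, 200 mm long, 0.65 kg, loose, lying on its barrel's flat underside. Origin on the underside; x forward along its axis to the burr, y to its left (paddle side), z up; axis 18 mm above. Along x in mm: air nipple -106 to -86; rear cap and black barrel -86 to 36, flat-sided, 36 wide and high; then the collar; nut 64 to 77, burr to 94. Balances near x = -5.
- collar (a point): Middle of the grinder's aluminium collar, on the axis 53 mm ahead of the origin. The collar runs from x 42 to 64 mm: 30 mm in diameter with two upright flats 24 mm apart (across y). The shoulder behind it is 35 mm in diameter.
- barrel_grip (a point): Middle of the bare barrel ahead of the paddle (x 10 to 36 mm of the grinder), 21 mm ahead of its origin, on the axis; 36 mm across: the place to carry it by.
- holding_block: Steel holding block fixed to the bench: base plate 176 x 96 x 12 mm with two uprights, fork and saddle, and room for fingers between them. Origin on the bench; x from saddle to fork, y left, z up: the frame of the seated grinder, whose origin is then 46 mm straight above this one, axis 64 mm above the bench. It may lie up to 5 mm further forward or back.
- fork (a point): Floor of the fork's slot, 49 mm above the bench, x 53 mm of the block. Fork: 12 mm thick (x 47 to 59), 62 wide, top 78 high; slot 26.4 mm wide, open upward, its top 8 mm flared by 6 mm to each side. It takes the collar only with the flats upright.
- saddle (a point): Floor of the saddle's slot, 46 mm above the bench, x -80 mm of the block. Saddle: 12 mm thick, 68 wide, top 74 high; slot 40 mm wide, open upward and flared like the fork's. It carries the grinder's rear cap.
- paddle (a joint): Steel throttle paddle on the grinder's left, 70 x 22 x 3 mm, hinged near the rear cap on an upright pin at x -64, y 24 mm of the grinder, running forward to x 5. 0: sprung out; 0.16 rad: squeezed home, parallel to the barrel. Pressed at the lock-off it takes about 5 N to start and 8 N home. With the lock-off up, its foot stops the paddle at 0.04 rad.
- paddle_face (a point): Outer face of the paddle at the lock-off, at axis height: at rest 34 mm left of the grinder's axis, home 25.5 mm; the barrel's other side is 18 mm right of the axis.
- lock_off (a joint): Lock-off lever on the paddle: dark steel tab 14 mm high, 3 mm thick, standing 20 mm out to the left. 0: straight out, paddle locked; grows as the tab is pushed forward, 1.3 rad: lying along the paddle. A light spring (0.5 to 1 N) throws it back when let go, so the finger that pushes it forward must go on to press it and the paddle in. The paddle goes home only past about 1 rad.
- lock_pin (a point): Pin about which the lock-off turns (axis upright): at rest x -13, y 35, z 18 mm of the grinder; it moves in by 8.5 mm with the paddle.
- lock_tip (a point): Free end of the lock-off tab: at rest x -13, y 55, z 18 mm of the grinder.
- clear_spot (a point): Point on the bare bench top (z = 0) between its front edge, the block of tool holders and the pegboard's foot: the grinder fits there any way round with its origin on this point, should it have to be put down and turned in two grasps.
- spray_can: Spray can, 59 mm in diameter, 231 mm high, standing loose behind the work; origin at its foot. Bystander.
- steel_block: Bored steel block, 48 x 95 x 46 mm, 1 kg, lying loose behind the grinder; origin at its foot. Bystander.
- hex_key: Bent hex key, 134 x 44 mm, 8 mm high, lying behind the holding block. Bystander.

How it is judged:
On the way, in this order (a step that is already met when the one before it is completed fails the run):
1. the grinder lies seated in the holding block, flats down in the fork, and has been let go (x of air_grinder in the frame of holding_block between -0.008 and 0.008 m and y of air_grinder in the frame of holding_block between -0.004 and 0.004 m and z of air_grinder in the frame of holding_block between 0.043 and 0.049 m and angle between the x axis of air_grinder and the x axis of holding_block, either way round below 0.06 rad and angle between air_grinder's own z axis and vertical below 0.08 rad and contact force between the fingers and air_grinder below 0.3 N), for 0.2 s.
2. the lock-off is flipped forward with the grinder seated (x of air_grinder in the frame of holding_block between -0.008 and 0.008 m and y of air_grinder in the frame of holding_block between -0.004 and 0.004 m and z of air_grinder in the frame of holding_block between 0.043 and 0.049 m and angle between the x axis of air_grinder and the x axis of holding_block, either way round below 0.06 rad and angle between air_grinder's own z axis and vertical below 0.08 rad and value of joint lock_off above 0.8 rad).
3. the paddle is squeezed home and held for 0.7 s (x of air_grinder in the frame of holding_block between -0.008 and 0.008 m and y of air_grinder in the frame of holding_block between -0.004 and 0.004 m and z of air_grinder in the frame of holding_block between 0.043 and 0.049 m and angle between the x axis of air_grinder and the x axis of holding_block, either way round below 0.06 rad and angle between air_grinder's own z axis and vertical below 0.08 rad and value of joint paddle above 0.145 rad), for 0.7 s.
At the end, for the whole second after the job is handed in: the grinder rests seated in the holding block (origin within 4 mm sideways, 8 mm lengthwise and 3 mm in height of its seat, parallel within 0.06 rad), paddle sprung out (under 0.02 rad), lock-off back up (under 0.15 rad), everything let go (x of air_grinder in the frame of holding_block between -0.008 and 0.008 m and y of air_grinder in the frame of holding_block between -0.004 and 0.004 m and z of air_grinder in the frame of holding_block between 0.043 and 0.049 m and angle between the x axis of air_grinder and the x axis of holding_block, either way round below 0.06 rad and angle between air_grinder's own z axis and vertical below 0.08 rad and value of joint paddle below 0.02 rad and value of joint lock_off below 0.15 rad and linear speed of air_grinder below 0.02 m/s); the robot touches nothing.
It fails at once if the spray can is tipped or shifted by more than 30 mm (distance of spray_can from where it was at the start of the episode above 0.03 m or angle between spray_can's own z axis and vertical above 0.4 rad).
It fails at once if the steel block or the hex key is shifted by more than 30 mm (distance of any of steel_block, hex_key from where it was at the start of the episode above 0.03 m).
It also fails if it takes over 64 s, if anything falls off the work surface, if the arm or the gripper's body presses on something with over 40 N, if the wrist force passes 120 N, or if a joint passes its speed limit or range.

## Robot

A 7-joint arm with a two-finger parallel gripper is mounted at the origin on a cart in front of the work surface, level with it; the furniture and walls round the work are solid. World frame = base frame: x ahead of the robot, y to its left, z up, the work surface at z = 0. Lengths are in m, angles in rad, forces in N, time in s.
With the tool pointing down it reaches from about 0.35 to 0.9 m from the base axis. Payload 8.1 kg.
Tool frame: the origin (TCP) lies midway between the tips of the shut fingers; the grasp point (between the pads) lies 19 mm behind it; z points along the fingers, y is the line along which they close (so a half turn about z gives the same grasp; the last joint's range is limited). The gripper opens to 85 mm and grips with 20 to 120 N. Pads are 22 mm wide; open, the fingers measure 114 mm over their backs; the gripper's body (76 mm by 85 mm) begins 54 mm behind the grasp point. The pads swing forward as they close: fully open they stand 13 mm farther back than shut.
Start: joints at [-1.255, 0.434, 0.025, 1.573, -0.012, 1.134, -0.075], TCP at [0.254, 0.571, 0.231] pointing down, gripper open.
Joint ranges: [-2.62, 2.62], [-0.44, 2.09], [-1.27, 1.32], [0.08, 2.57], [-1.32, 4.46], [0.12, 2], [-2.74, 2.74]. Speed limits (rad/s): [2.22, 2.22, 3.01, 3.01, 3.14, 3.14, 3.14].

## Interface

Orientations are given as a 3x3 rotation matrix whose columns are the frame's x, y, z axes.
In Python, from workcell import sense, read_camera, hand_in, search_frame, trace, spot_point gives the robot as it stands.
- The arm moves only by the tool play_rows, never from a script. Its argument "series" is one flat list of numbers, 7 for each row, row after row: the shift along the tool's x, y, z in mm, then the turn, a rotation vector about the tool's x, y, z in units of 10 degrees (1.0 is 10 degrees), then the gripper command: -1 is shut, 1 is fully open, values between are in proportion. A call has exactly 10 rows; each row shifts and turns the commanded pose from where the row before left it, along the tool's axes as they then stand; what a row does not reach is not made up. A row lasts 1/8 s, in which the tool goes at most 62.5 mm and 10.7 degrees, less where a joint would pass 70% of its speed; a pose out of reach is approached as far as the arm can. A call with a gripper value outside its range is refused whole. The fingers move at their own pace and stop on an object; the grip force is fixed at half the most. Time passes only in rows, so rows that do not move let the fingers close, or fill a call up. It gives the time, the measured TCP pose, the force, the opening and the grip force at its end, in the units of the state.
- sense(): the state, without advancing time (a new reading comes with each control period).
- read_camera(name): name is "scene" or "top" or "wrist"; returns a dict with "pixels" (384x512x3 uint8, blue, green, red), "fx", "fy", "cx", "cy" (pixels), "k1" (the pictures are not rectified: a ray, as slopes to the right and down, at radius r is drawn at 1 + k1 r^2 times it, then the intrinsics apply), "R" (3x3) and "t" (3): a world point X has camera coordinates R X + t; the wrist camera has in their place "hand_eye" (4x4, takes a point from camera to tool coordinates, whose origin is the TCP and whose axes are the flange's). Camera axes: x right, y down, z forward; pixel columns grow to the right and rows downward; lengths in m; the calibration is good to about 2 mm. A picture is of the moment at which its call begins: read the wrist's pose just before it. There is no depth.
- hand_in(): hands the job in; it is judged then, once.
Trained networks look in a picture, given as the dict that the camera call returned (one of the last four; its "shot" number tells which), for a name from the list of things; names that differ only in an ending like _2 or _b are one class to them, and where a whole thing is asked for, a point or a joint stands for the part that bears it (a point fixed in the world has none). Each returns a list of dicts, best first, with "score" (0 to 1); they miss things now and then, are a little off and sometimes report something else, mostly with a low value. They report only what shows in the picture. A call takes as long as a camera call.
- search_frame(picture, label): "position" ([x, y, z] in m, in the coordinates of the camera as it stood for that picture, good to about 4 mm: the middle of the surface that is visible of it).
- trace(picture, label): "pixels" (384x512 bool, what is visible of it).
- spot_point(picture, label): "position" ([x, y, z] in m, in the coordinates of the camera as it stood for that picture, good to about 4 mm: a listed point, or the origin of a listed thing).
The state is a dict: "t": time; "joint_pos": joint angles; "dq": joint speeds; "tau": joint torques, N m; "ee_pos": TCP position; "eef_rot": TCP orientation; "contact_force": force on the tool from outside, world axes, zero at the start; "ft_torque": the same for the moment, N m; "grip_width": opening from 0.0 (shut) to 1.0 (fully open); "gripper_force": force on a finger pad.
Only numpy, scipy, OpenCV 4.12 (cv2) and the standard library are available. Lean on these libraries where they do the work, as an engineer would, in place of code of your own. Each camera call takes 0.05 s, during which the arm holds its last target. There are 200 camera calls.

## Working session

There is one attempt and no reset: what is moved stays moved. The work goes in short steps, Python scripts to look and compute and a tool call to move; the robot and the scene stay as the last step left them, time stands still between calls to the robot, and variables do not carry over. Pictures are saved under pics/ and viewed, at most 11 in all, crops included, and the job is handed in when it is done.

Besides the shell and the picture viewer there is one more tool, called after "Call:" by a JSON object that holds its "method" and its "body". play_rows: Moves the arm, as the interface text tells. Its arguments: {"type":"object","properties":{"series":{"type":"array","items":{"type":"number"}}},"required":["series"]}

```bash
mkdir -p pics && cat > h.py <<'E'
import numpy as np, cv2
from workcell import *
def cam(name):
    s=sense(); p=read_camera(name)
    if 'R' in p and name!='wrist': R=np.array(p['R']);t=np.array(p['t']); T=np.eye(4);T[:3,:3]=R.T;T[:3,3]=-R.T@t
    else:
        W=np.eye(4);W[:3,:3]=np.array(s['eef_rot']);W[:3,3]=s['ee_pos'];T=W@np.array(p['hand_eye'])
    return p,T
def w(T,x): return T[:3,:3]@np.array(x)+T[:3,3]
def pts(p,T,names,f=spot_point):
    for n in names:
        r=f(p,n)
        for d in r[:2]: print(n,np.round(w(T,d['position']),4),round(d['score'],2))
        if not r: print(n,'none')
N=['air_grinder','collar','barrel_grip','holding_block','fork','saddle','paddle_face','lock_pin','lock_tip','clear_spot','spray_can','steel_block','hex_key']
def st():
    s=sense();print(round(s['t'],2),'p',np.round(s['ee_pos'],4),'R',np.round(s['eef_rot'],3).tolist(),'F',np.round(s['contact_force'],1),'w',round(s['grip_width'],3),'gf',np.round(s['gripper_force'],1))
    return s
E
python3 - <<'E'
from h import *
s=st();print(s['joint_pos'])
for c in ['scene','top','wrist']:
    p,T=cam(c);cv2.imwrite(f'pics/{c}0.png',p['pixels']);print(c,np.round(T[:3,3],3));pts(p,T,N)
a=cv2.imread('pics/scene0.png');b=cv2.imread('pics/top0.png');cv2.imwrite('pics/both0.png',cv2.resize(np.vstack([a,b]),(400*1,600)))
E
```

```text
0.0 p [0.254  0.5705 0.2306] R [[-0.914, 0.407, -0.0], [0.407, 0.914, -0.001], [-0.0, -0.002, -1.0]] F [ 1.  -0.2 -0.2] w 1.001 gf 0.0
[-1.25460525  0.43517701  0.02498429  1.57410865 -0.01156345  1.13398539
 -0.07511231]
scene [ 0.018 -0.413  0.657]
air_grinder [ 0.4149  0.1722 -0.0023] 0.77
air_grinder [ 0.7245  0.1655 -0.0047] 0.62
collar [0.363  0.1757 0.0137] 0.7
barrel_grip [0.3953 0.1742 0.0162] 0.83
barrel_grip [0.3638 0.1745 0.0174] 0.59
holding_block [ 0.6118  0.0413 -0.0039] 0.69
fork [0.655  0.075  0.0511] 0.81
saddle [ 0.5523 -0.0109  0.0472] 0.7
paddle_face [0.433  0.1426 0.0169] 0.67
lock_pin [0.4313 0.1353 0.0207] 0.56
lock_tip [0.4283 0.1176 0.0142] 0.63
clear_spot none
spray_can [ 0.6752  0.2723 -0.0007] 0.83
spray_can [0.3648 0.1759 0.0157] 0.4
steel_block [0.6061 0.2259 0.0014] 0.8
steel_block [0.4298 0.1415 0.0186] 0.75
hex_key [ 0.7212  0.1636 -0.0011] 0.48
hex_key [ 0.6109  0.0418 -0.0066] 0.3
top [0.409 0.134 0.919]
air_grinder [ 0.4146  0.173  -0.0027] 0.85
collar none
barrel_grip [0.3936 0.1752 0.0174] 0.92
barrel_grip [ 6.728e-01  2.711e-01 -2.000e-04] 0.55
holding_block [ 0.6097  0.0426 -0.0009] 0.64
holding_block [0.4288 0.1409 0.0181] 0.38
fork [0.6495 0.0759 0.0521] 0.93
saddle [ 0.5501 -0.0062  0.0443] 0.95
saddle [6.742e-01 2.682e-01 3.000e-04] 0.55
paddle_face [0.4249 0.1403 0.0236] 0.39
paddle_face [0.4302 0.1223 0.0199] 0.3
lock_pin [0.6499 0.0784 0.0532] 0.46
lock_pin [0.4288 0.1399 0.0187] 0.37
lock_tip [0.4313 0.1201 0.0199] 0.47
clear_spot [0.4294 0.1397 0.0237] 0.67
spray_can [ 0.6731  0.268  -0.003 ] 0.86
steel_block [ 6.021e-01  2.248e-01 -5.000e-04] 0.59
hex_key [0.7225 0.1627 0.0017] 0.51
wrist [0.184 0.602 0.372]
air_grinder none
collar none
barrel_grip none
holding_block none
fork none
saddle none
paddle_face none
lock_pin none
lock_tip none
clear_spot none
spray_can none
steel_block none
hex_key none
```

View pics/scene0.png

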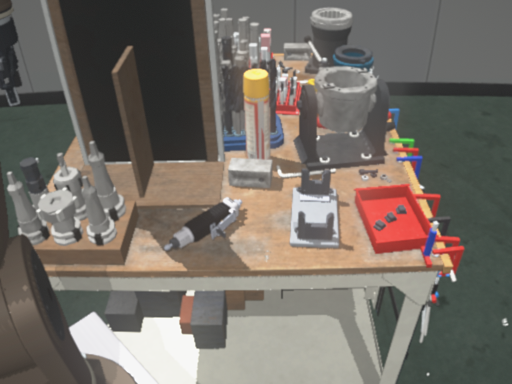

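View pics/top0.png

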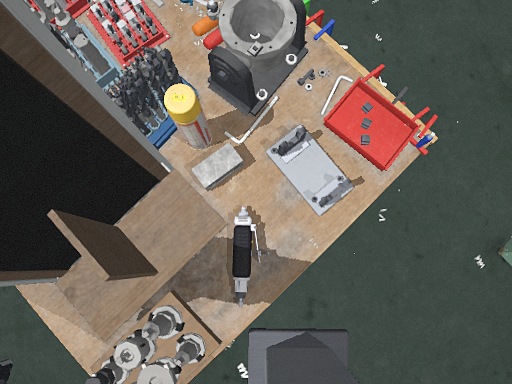

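Burr points toward the robot's tool holders: in the top view, grinder nose at (240,298), nipple at (243,210). The block has its fork at (290,140) and saddle at (333,192), which agrees with the networks. I'll check the clearances on the way in.

```bash
cat >> h.py <<'E'
def ray(p,T,u,v,z=0.):
    q=cv2.undistortPoints(np.array([[[u,v]]],float),np.array([[p['fx'],0,p['cx']],[0,p['fy'],p['cy']],[0,0,1.]]),np.array([p['k1'],0,0,0.]))[0,0]
    d=T[:3,:3]@np.array([q[0],q[1],1]);o=T[:3,3];return o+d*(z-o[2])/d[2]
def edges(p,T,label,z):
    r=trace(p,label)
    if not r: print(label,'no mask');return
    m=r[0]['pixels'];v,u=np.nonzero(m);P=np.array([ray(p,T,a,b,z)[:2] for a,b in zip(u[::3],v[::3])])
    c,sz,a=cv2.minAreaRect(P.astype(np.float32)*1000);l=np.linalg.svd(P-P.mean(0),full_matrices=False)[2][0]
    print(label,len(u),round(r[0]['score'],2),'rect',np.round(c,1),np.round(sz,1),round(a,1),'pca',round(np.degrees(np.arctan2(l[1],l[0]))%180,1))
E
python3 - <<'E'
from h import *
p,T=cam('top')
for n,u,v,z in [('panelfoot r',152,272,.03),('panel top left',55,210,.25),('panel top r',62,215,.2),('holders tl',160,293,.04),('hold r',220,350,.04),('tallest',150,320,.12),('shelf corner',228,218,.03),('shelf c2',165,165,.03)]: print(n,np.round(ray(p,T,u,v,z),3))
edges(p,T,'holding_block',.012);edges(p,T,'air_grinder',.02)
q,S=cam('scene')
for n,u,v,z in [('panelfoot',148,188,.02),('tallest holder base',100,240,.04),('r corner',133,207,.04),('front corner',128,258,.04)]: print(n,np.round(ray(q,S,u,v,z),3))
# vertical height of panel: scene pixel (135,50) at the panel's near-right edge
for z in (.15,.2,.25,.3): print(z,np.round(ray(q,S,128,48,z),3),'holder top',np.round(ray(q,S,97,145,z-.05),3))
E
```

```text
panelfoot r [0.385 0.353 0.03 ]
panel top left [0.482 0.46  0.25 ]
panel top r [0.479 0.471 0.2  ]
holders tl [0.345 0.333 0.04 ]
hold r [0.238 0.213 0.04 ]
tallest [0.302 0.332 0.12 ]
shelf corner [0.496 0.203 0.03 ]
shelf c2 [0.603 0.336 0.03 ]
holding_block 3762 0.64 rect [601.   37.9] [175.5  97.3] 39.0 pca 38.1
air_grinder 1575 0.78 rect [421.5 162.8] [ 61.3 192.2] 89.5 pca 178.5
panelfoot [0.408 0.354 0.02 ]
tallest holder base [0.238 0.263 0.04 ]
r corner [0.338 0.299 0.04 ]
front corner [0.25  0.183 0.04 ]
0.15 [0.673 0.82  0.15 ] holder top [0.368 0.477 0.1  ]
0.2 [0.609 0.698 0.2  ] holder top [0.337 0.397 0.15 ]
0.25 [0.544 0.577 0.25 ] holder top [0.305 0.318 0.2  ]
0.3 [0.48  0.455 0.3  ] holder top [0.274 0.238 0.25 ]
```

Call:
{"method": "play_rows", "body": {"series": [0,0,-35,0,0,-1,1,0,0,-35,0,0,-1,1,-8,-58,0,0,0,0,1,-8,-58,0,0,0,0,1,-8,-58,0,0,0,0,1,-8,-58,0,0,0,0,1,-8,-58,0,0,0,0,1,-8,-58,0,0,0,0,1,-58,-19,0,0,0,0,1,-58,-19,0,0,0,0,1]}}

```text
t: 3.55
ee_pos: [0.392, 0.1734, 0.3022]
eef_rot: [[-0.998, 0.069, 0.002], [0.069, 0.998, 0.002], [-0.002, 0.002, -1.0]]
contact_force: [-0.6, 1.7, 0.3]
grip_width: 0.999
gripper_force: 0.0
```

```bash
python3 - <<'E'
from h import *
st();p,T=cam('wrist');cv2.imwrite('pics/w1.png',p['pixels']);pts(p,T,['air_grinder','collar','barrel_grip','paddle_face','lock_tip','fork','saddle']);edges(p,T,'air_grinder',.02)
E
```

```text
3.55 p [0.392  0.1734 0.3022] R [[-0.998, 0.069, 0.002], [0.069, 0.998, 0.002], [-0.002, 0.002, -1.0]] F [-0.6  1.7  0.3] w 0.999 gf 0.0
air_grinder [ 0.4146  0.175  -0.0017] 0.57
collar [0.36   0.1783 0.0118] 0.74
barrel_grip [0.3961 0.1766 0.0175] 0.82
paddle_face [0.4277 0.1423 0.0131] 0.8
lock_tip [0.4304 0.1214 0.0151] 0.41
fork [0.6537 0.0799 0.0468] 0.88
saddle [ 0.5483 -0.0108  0.043 ] 0.94
saddle [0.6773 0.2731 0.0021] 0.69
air_grinder 2802 0.91 rect [421.8 156.9] [ 71.4 195.8] 89.2 pca 177.6
```

View pics/w1.png

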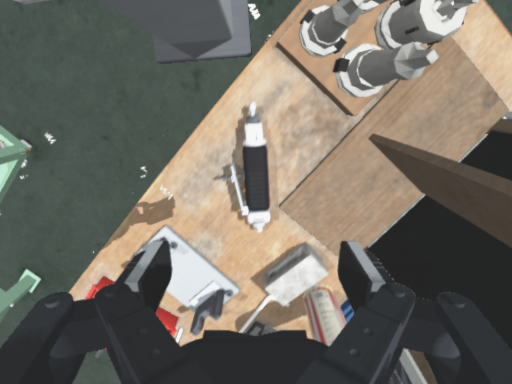

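Wrist view: the grinder's burr tip is at (252,107), its nipple at (259,226), the barrel from (254,147) to (258,212), and the paddle is on the left. I'll measure the axis.

```bash
python3 - <<'E'
from h import *
p,T=cam('wrist')
g=p['pixels'].max(2).astype(int)
# dark barrel centroid rows
C=[]
for v in range(155,206,5):
    row=g[v,235:280]; k=np.nonzero(row<60)[0]+235; C.append((v,k.min(),k.max()))
print(C)
A=np.array([ray(p,T,(a+b)/2,v,.03)[:2] for v,a,b in C]); l=np.polyfit(A[:,0],A[:,1],1)
print('axis line angle',np.degrees(np.arctan(l[0])),'y at x=.395',np.polyval(l,.395))
for u,v in [(254,147),(258,212)]: print(ray(p,T,u,v,.035))
for u,v in [(252,107),(259,226)]: print(ray(p,T,u,v,.02))
E
```

```text
[(155, np.int64(243), np.int64(246)), (160, np.int64(243), np.int64(246)), (165, np.int64(244), np.int64(266)), (170, np.int64(244), np.int64(247)), (175, np.int64(244), np.int64(247)), (180, np.int64(245), np.int64(247)), (185, np.int64(245), np.int64(247)), (190, np.int64(246), np.int64(248)), (195, np.int64(246), np.int64(248)), (200, np.int64(246), np.int64(249)), (205, np.int64(247), np.int64(249))]
axis line angle -3.3081038500233286 y at x=.395 0.16339909739562514
[0.38263947 0.17503051 0.035     ]
[0.48135478 0.17434497 0.035     ]
[0.32846234 0.17589774 0.02      ]
[0.51162354 0.1741915  0.02      ]
```

Call:
{"method": "play_rows", "body": {"series": [-2,2,58,0,0,0,1,0,0,58,0,0,0,1,0,0,58,0,0,0,1,0,0,58,0,0,0,1,0,0,42,0,0,0,1,0,0,20,0,0,0,1,0,0,7,0,0,0,1,0,0,0,0,0,0,-1,0,0,0,0,0,0,-1,0,0,0,0,0,0,-1]}}

```text
t: 5.3
ee_pos: [0.3935, 0.1767, 0.0014]
eef_rot: [[-0.998, 0.07, 0.001], [0.07, 0.998, 0.001], [-0.001, 0.001, -1.0]]
contact_force: [-1.1, -1.4, 17.1]
grip_width: 0.419
gripper_force: 57.1
```

```bash
python3 - <<'E'
from h import *
st();p,T=cam('wrist');cv2.imwrite('pics/w2.png',p['pixels']);pts(p,T,['air_grinder','collar','barrel_grip','lock_tip'])
E
```

```text
5.3 p [0.3935 0.1767 0.0014] R [[-0.998, 0.07, 0.001], [0.07, 0.998, 0.001], [-0.001, 0.001, -1.0]] F [-1.1 -1.4 17.1] w 0.419 gf 57.1
air_grinder [ 0.4166  0.1746 -0.0023] 0.85
collar [0.3589 0.1786 0.0111] 0.82
barrel_grip [0.3945 0.1753 0.0168] 0.92
lock_tip none
```

Call:
{"method": "play_rows", "body": {"series": [0,0,-50,0,0,0,-1,0,0,-60,0,0,1,-1,0,0,-60,0,0,1,-1,-49,-18,0,0,0,0,-1,-49,-18,0,0,0,0,-1,-49,-18,0,0,0,0,-1,-49,-18,0,0,0,0,-1,-49,-18,0,0,0,0,-1,-49,-18,0,0,0,0,-1,0,0,0,0,0,1,-1]}}

```text
t: 6.8
ee_pos: [0.619, -0.0471, 0.1703]
eef_rot: [[-0.824, 0.566, 0.001], [0.566, 0.824, -0.003], [-0.002, -0.002, -1.0]]
contact_force: [-0.4, 1.4, -5.9]
grip_width: 0.415
gripper_force: 61.8
```

Call:
{"method": "play_rows", "body": {"series": [0,0,0,0,0,1.06,-1,0,0,0,0,0,1.06,-1,0,0,0,0,0,1.06,-1,0,0,0,0,0,1.06,-1,0,0,0,0,0,1.06,-1,0,0,0,0,0,1.06,-1,0,0,0,0,0,1.06,-1,0,0,0,0,0,1.06,-1,0,0,0,0,0,1.06,-1,0,0,0,0,0,1.06,-1]}}

```text
t: 8.05
ee_pos: [0.6169, -0.0411, 0.17]
eef_rot: [[0.77, 0.638, -0.001], [0.638, -0.77, 0.001], [0.0, -0.002, -1.0]]
contact_force: [-0.3, -0.3, -6.2]
grip_width: 0.408
gripper_force: 61.9
```

```bash
python3 - <<'E'
from h import *
st();p,T=cam('wrist');cv2.imwrite('pics/w3.png',p['pixels']);pts(p,T,['air_grinder','collar','barrel_grip','holding_block','fork','saddle']);edges(p,T,'holding_block',.012)
p,T=cam('scene');cv2.imwrite('pics/s3.png',p['pixels']);pts(p,T,['collar','air_grinder','barrel_grip','fork','saddle'])
p,T=cam('top');pts(p,T,['collar','air_grinder','fork','saddle'])
E
```

```text
8.05 p [ 0.6169 -0.0411  0.17  ] R [[0.77, 0.638, -0.001], [0.638, -0.77, 0.001], [0.0, -0.002, -1.0]] F [-0.3 -0.3 -6.2] w 0.408 gf 61.9
air_grinder [ 0.6003 -0.055   0.1686] 0.89
collar [ 0.6383 -0.0188  0.1814] 0.62
barrel_grip [ 0.615  -0.0429  0.1852] 0.74
holding_block [ 0.6124  0.0444 -0.0066] 0.69
fork [0.653  0.0786 0.0474] 0.8
saddle [ 0.5464 -0.0095  0.0432] 0.75
holding_block 16200 0.84 rect [594.8  35.1] [194.2 106.8] 39.4 pca 36.5
collar [ 0.6436 -0.0223  0.1866] 0.84
collar [ 0.6156 -0.0457  0.1854] 0.59
air_grinder [ 0.6016 -0.0604  0.1641] 0.63
barrel_grip [ 0.6151 -0.043   0.1837] 0.66
fork [0.6567 0.0745 0.0504] 0.75
saddle [ 0.5526 -0.0062  0.0495] 0.98
collar none
air_grinder none
fork [0.6512 0.078  0.0529] 0.94
saddle none
```

View pics/w3.png

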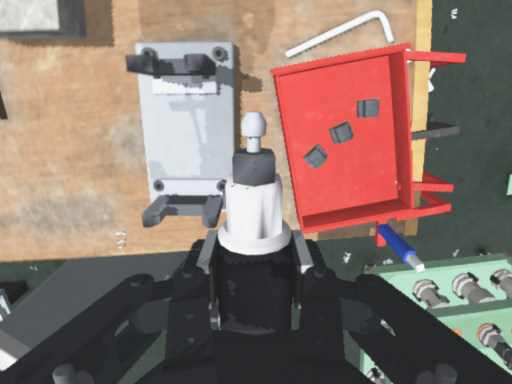

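Wrist view: the plate's left edge runs (137,70)→(150,195), its right edge (233,42)→(236,195); fork at the top, saddle at (180,208), held grinder along column 256. I'll fit the block's pose by edges.

```bash
python3 - <<'E'
from h import *
from scipy.optimize import least_squares
s=sense();R=np.array(s['eef_rot']);P=np.array(s['ee_pos'])
def enh(p,name,u0,v0,u1,v1,k): cv2.imwrite(name,cv2.resize(p['pixels'][v0:v1,u0:u1],None,fx=k,fy=k,interpolation=cv2.INTER_CUBIC))
p,T=cam('wrist')
enh(p,'pics/w3c.png',115,25,255,235,2.8)
for n,u,v in [('L',138,75),('L2',149,185),('R',233,60),('R2',236,180),('T',142,43),('T2',228,41)]: print(n,np.round(ray(p,T,u,v,.012),4))
E
```

```text
L [0.6203 0.1083 0.012 ]
L2 [0.5338 0.0362 0.012 ]
R [0.69   0.0448 0.012 ]
R2 [ 0.5989 -0.0327  0.012 ]
T [0.6469 0.1219 0.012 ]
T2 [0.7002 0.0592 0.012 ]
```

View pics/w3c.png

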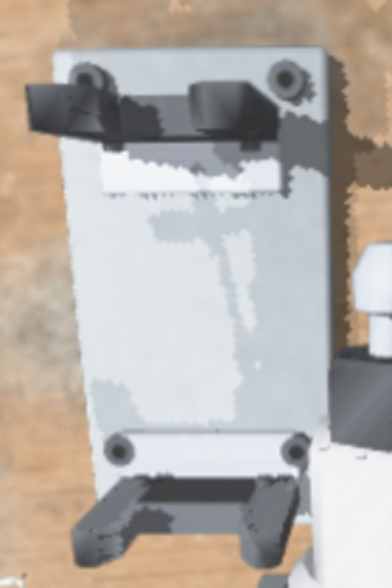

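```bash
python3 - <<'E'
from h import *
p,T=cam('wrist')
f=lambda a,b,z: ray(p,T,a/2.8+115,b/2.8+25,z)[:2]
ang=lambda a,b: round(np.degrees(np.arctan2(*(b-a)[::-1])),2)
Rt,Rb,Lt,Lb=f(325,50,.012),f(328,420,.012),f(60,100,.012),f(95,470,.012);Tl,Tr=f(58,50,.012),f(322,48,.012)
print('right',ang(Rb,Rt),'left',ang(Lb,Lt),'top+90',ang(Tr,Tl)-90,'width',np.linalg.norm(Tr-Tl))
b=[f(88,80,.016),f(285,80,.016),f(118,450,.016),f(296,450,.016)]
print('bolts',ang((b[2]+b[3])/2,(b[0]+b[1])/2),ang(b[2],b[0]),ang(b[3],b[1]),[np.round(x,4) for x in b])
th=np.radians(39.5);ux=np.array([np.cos(th),np.sin(th)]);uy=np.array([-ux[1],ux[0]])
mt=(Tl+Tr)/2; print('top edge mid',mt,'origin est (edge-88? along x)',mt-.088*ux)
mb=np.array(b); print('bolt mid',mb.mean(0))
g=sense();print('tcp in block frame from origin est',[(np.array(g['ee_pos'][:2])-(mt-.088*ux))@a for a in (ux,uy)])
# lateral centreline estimates (uy coord)
print('lat plate',[round(float(q@uy),4) for q in (Rt,Rb,Lt,Lb,Tl,Tr)],'bolts',[round(float(q@uy),4) for q in b],'tcp',np.array(g['ee_pos'][:2])@uy)
print('lon top',[round(float(q@ux),4) for q in (Tl,Tr)],'bolts',[round(float(q@ux),4) for q in b],'tcp',np.array(g['ee_pos'][:2])@ux)
for nm,fk,sd in [('scene',(.655,.075),(.5523,-.0109)),('top',(.6495,.0759),(.5501,-.0062)),('w1',(.6537,.0799),(.5483,-.0108)),('w3',(.653,.0786),(.5464,-.0095)),('s3',(.6567,.0745),(.5526,-.0062)),('t3',(.6512,.078),(.5501,-.0062))]: print(nm,[(round(float(np.array(q)@ux),4),round(float(np.array(q)@uy),4)) for q in (fk,sd)])
E
```

```text
right 39.3 left 39.52 top+90 39.47999999999999 width 0.09029473284180241
bolts 39.58 39.31 39.85 [array([0.6423, 0.1117]), array([0.6845, 0.0597]), array([0.5407, 0.0285]), array([ 0.5846, -0.0237])]
top edge mid [0.67189429 0.09192907] origin est (edge-88? along x) [0.60399133 0.03595419]
bolt mid [0.61303462 0.04404961]
tcp in block frame from origin est [np.float64(-0.039000594447415576), np.float64(-0.06877832210308203)]
lat plate [-0.4026, -0.4021, -0.3106, -0.3106, -0.3113, -0.4016] bolts [-0.3224, -0.3894, -0.3219, -0.3901] tcp -0.42522091646462273
lon top [0.5769, 0.5769] bolts [0.5666, 0.5662, 0.4354, 0.436] tcp 0.44992363510463235
scene [(0.5531, -0.3588), (0.4192, -0.3597)]
top [(0.5494, -0.3546), (0.4205, -0.3547)]
w1 [(0.5552, -0.3542), (0.4162, -0.3571)]
w3 [(0.5539, -0.3547), (0.4156, -0.3549)]
s3 [(0.5541, -0.3602), (0.4225, -0.3563)]
t3 [(0.5521, -0.354), (0.4205, -0.3547)]
```

Call:
{"method": "play_rows", "body": {"series": [0,-35,0,0,0,0,-1,0,-34,0,0,0,0,-1,0,0,22,0,0,0,-1,0,0,22,0,0,0,-1,0,0,0,0,0,0,-1,0,0,0,0,0,0,-1,0,0,0,0,0,0,-1,0,0,0,0,0,0,-1,0,0,0,0,0,0,-1,0,0,0,0,0,0,-1]}}

```text
t: 10.35
ee_pos: [0.5734, 0.011, 0.1264]
eef_rot: [[0.766, 0.643, 0.0], [0.643, -0.766, 0.0], [0.0, 0.0, -1.0]]
contact_force: [0.3, 0.4, -6.2]
grip_width: 0.416
gripper_force: 62.0
```

```bash
python3 - <<'E'
from h import *
s=st();p,T=cam('wrist');R=np.array(s['eef_rot']);P=np.array(s['ee_pos'])
for n in ['fork','collar','holding_block','air_grinder','barrel_grip']:
    for d in spot_point(p,n)[:1]: print(n,'tool frame mm',np.round(R.T@(w(T,d['position'])-P)*1000,1),round(d['score'],2))
cv2.imwrite('pics/w4.png',cv2.resize(p['pixels'][0:260,120:400],None,fx=2.3,fy=2.3,interpolation=cv2.INTER_CUBIC))
E
```

```text
10.35 p [0.5734 0.011  0.1264] R [[0.766, 0.643, 0.0], [0.643, -0.766, 0.0], [0.0, 0.0, -1.0]] F [ 0.3  0.4 -6.2] w 0.416 gf 62.0
fork tool frame mm [1.035e+02 1.000e-01 7.640e+01] 0.89
collar tool frame mm [29.6 -3.5 -9.5] 0.68
holding_block tool frame mm [ 50.3  -1.4 133.4] 0.78
air_grinder tool frame mm [-21.5  -1.5   5. ] 0.93
barrel_grip tool frame mm [ -0.8  -2.5 -16. ] 0.61
```

View pics/w4.png

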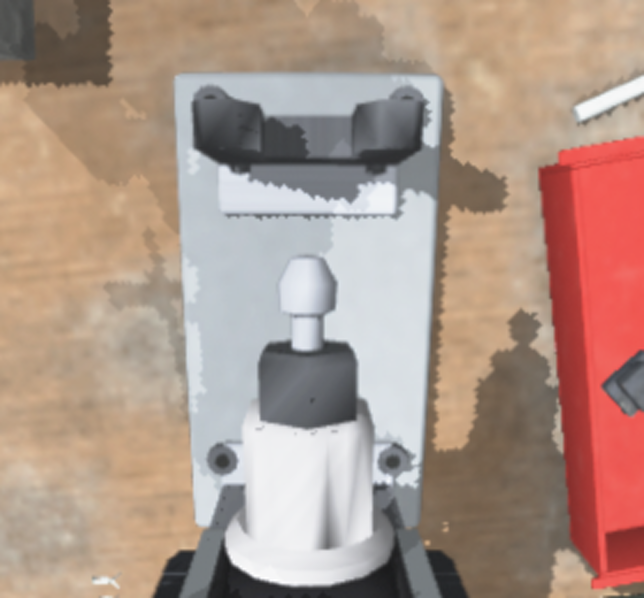

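Grinder, fork and plate share a centreline (columns 307.5–308.5 in the crop), and the fork is 72 mm ahead of the collar.

Call:
{"method": "play_rows", "body": {"series": [36,0,0,0,0,0,-1,36,0,0,0,0,0,-1,0,0,0,0,0,0,-1,0,0,28,0,0,0,-1,0,0,16,0,0,0,-1,0,0,12,0,0,0,-1,0,0,8,0,0,0,-1,0,0,6,0,0,0,-1,0,0,4,0,0,0,-1,0,0,0,0,0,0,-1]}}

```text
t: 11.9
ee_pos: [0.6285, 0.0573, 0.0523]
eef_rot: [[0.766, 0.643, 0.0], [0.643, -0.766, 0.0], [0.0, -0.0, -1.0]]
contact_force: [-0.4, -0.5, -5.0]
grip_width: 0.41
gripper_force: 62.2
```

```bash
python3 - <<'E'
from h import *
s=st();p,T=cam('wrist');R=np.array(s['eef_rot']);P=np.array(s['ee_pos'])
for n in ['fork','collar','air_grinder','barrel_grip']:
    for d in spot_point(p,n)[:1]: print(n,'tool frame mm',np.round(R.T@(w(T,d['position'])-P)*1000,1),round(d['score'],2))
q,S=cam('scene');pts(q,S,['collar','air_grinder','fork'])
a=cv2.resize(p['pixels'][60:300,130:390],(390,360),interpolation=cv2.INTER_CUBIC);b=cv2.resize(q['pixels'][140:280,250:400],(386,360),interpolation=cv2.INTER_CUBIC)
cv2.imwrite('pics/w5.png',np.hstack([a,b]))
E
```

```text
11.9 p [0.6285 0.0573 0.0523] R [[0.766, 0.643, 0.0], [0.643, -0.766, 0.0], [0.0, -0.0, -1.0]] F [-0.4 -0.5 -5. ] w 0.41 gf 62.2
collar tool frame mm [ 29.8  -4.2 -10.3] 0.72
air_grinder tool frame mm [-22.3   1.5   6.4] 0.78
barrel_grip tool frame mm [-21.8  -2.6   2.6] 0.36
collar [0.6539 0.0779 0.065 ] 0.86
air_grinder [0.6139 0.0426 0.0462] 0.7
air_grinder [ 0.6726  0.2741 -0.0027] 0.68
fork [0.6545 0.0743 0.0476] 0.71
```

View pics/w5.png

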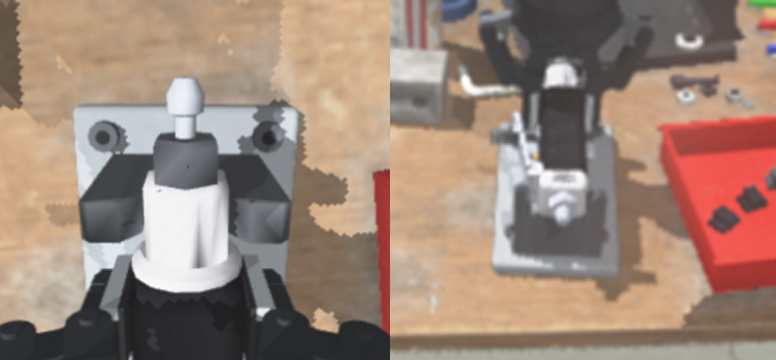

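Call:
{"method": "play_rows", "body": {"series": [0,0,2.5,0,0,0,-1,0,0,2,0,0,0,-1,0,0,0.5,0,0,0,-1,0,0,0,0,0,0,1,0,0,0,0,0,0,1,0,0,0,0,0,0,1,0,0,0,0,0,0,1,0,0,0,0,0,0,1,0,0,0,0,0,0,1,0,0,0,0,0,0,1]}}

```text
t: 13.6
ee_pos: [0.6284, 0.0572, 0.0473]
eef_rot: [[0.766, 0.643, 0.0], [0.643, -0.766, 0.0], [0.0, 0.0, -1.0]]
contact_force: [-0.4, 0.1, 0.7]
grip_width: 0.995
gripper_force: 0.0
```

```bash
python3 - <<'E'
from h import *
s=st();p,T=cam('wrist');R=np.array(s['eef_rot']);P=np.array(s['ee_pos'])
for n in ['collar','air_grinder','barrel_grip']:
    for d in spot_point(p,n)[:1]: print(n,'tool frame mm',np.round(R.T@(w(T,d['position'])-P)*1000,1),round(d['score'],2))
q,S=cam('scene');pts(q,S,['collar','air_grinder','fork','lock_tip','paddle_face','lock_pin'])
E
```

```text
13.6 p [0.6284 0.0572 0.0473] R [[0.766, 0.643, 0.0], [0.643, -0.766, 0.0], [0.0, 0.0, -1.0]] F [-0.4  0.1  0.7] w 0.995 gf 0.0
collar tool frame mm [ 31.2  -0.9 -12. ] 0.89
air_grinder tool frame mm [-19.   -4.2   5.6] 0.97
barrel_grip tool frame mm [ -0.3  -0.4 -15.7] 0.72
collar [0.6522 0.0764 0.0636] 0.92
air_grinder [0.6117 0.0391 0.0404] 0.93
fork [0.6518 0.0762 0.0494] 0.61
lock_tip [0.5648 0.0774 0.0643] 0.44
lock_tip [0.5836 0.0604 0.0632] 0.23
paddle_face [0.5811 0.0637 0.0632] 0.52
lock_pin [0.5797 0.0564 0.0642] 0.52
```

Call:
{"method": "play_rows", "body": {"series": [0,0,-30,0,0,0,1,0,0,-30,0,0,0,1,-28,-2,0,0,0,0,1,-27,-2,0,0,0,0,1,0,0,0,0,0,0,1,0,0,30,0,0,0,1,0,0,25,0,0,0,1,0,0,13,0,0,0,1,0,0,0,0,0,0,1,0,0,0,0,0,0,1]}}

```text
t: 15.4
ee_pos: [0.5845, 0.0248, 0.0401]
eef_rot: [[0.766, 0.643, 0.001], [0.643, -0.766, -0.0], [0.001, 0.001, -1.0]]
contact_force: [0.5, 0.3, -0.1]
grip_width: 1.003
gripper_force: 0.0
```

```bash
python3 - <<'E'
from h import *
s=st();p,T=cam('wrist');R=np.array(s['eef_rot']);P=np.array(s['ee_pos'])
for n in ['collar','air_grinder','barrel_grip','lock_tip','lock_pin','paddle_face']:
    for d in spot_point(p,n)[:1]: print(n,'tool frame mm',np.round(R.T@(w(T,d['position'])-P)*1000,1),round(d['score'],2))
q,S=cam('scene');pts(q,S,['collar','air_grinder','lock_tip','paddle_face'])
a=cv2.resize(p['pixels'][150:384,130:390],(400,360),interpolation=cv2.INTER_CUBIC);b=cv2.resize(q['pixels'][140:260,250:380],(390,360),interpolation=cv2.INTER_CUBIC)
cv2.imwrite('pics/w6.png',np.hstack([a,b]))
E
```

```text
15.4 p [0.5845 0.0248 0.0401] R [[0.766, 0.643, 0.001], [0.643, -0.766, -0.0], [0.001, 0.001, -1.0]] F [ 0.5  0.3 -0.1] w 1.003 gf 0.0
collar tool frame mm [ 85.9   1.9 -19. ] 0.91
air_grinder tool frame mm [33.3  1.7 -0.4] 0.94
barrel_grip tool frame mm [ 54.6   2.9 -22.7] 0.82
lock_tip tool frame mm [ 22.7 -52.3 -20.7] 0.8
lock_pin tool frame mm [ 17.2 -32.7 -22.7] 0.8
paddle_face tool frame mm [ 15.9 -34.6 -22.2] 0.83
collar none
air_grinder [0.6098 0.0397 0.0436] 0.8
lock_tip [0.5668 0.0754 0.0607] 0.63
paddle_face [0.5832 0.0611 0.065 ] 0.45
```

View pics/w6.png

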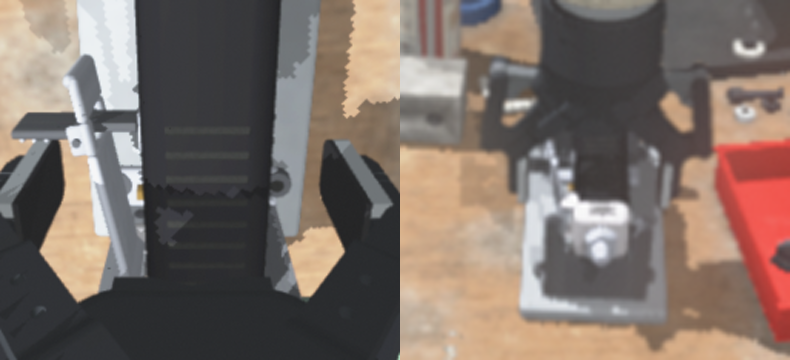

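Wrist crop: the left pad (50,165) is just behind the tab (15–75,125) and beside the paddle; nothing is touching. Next I close partway and push the tab forward.

Call:
{"method": "play_rows", "body": {"series": [0,-1.5,0,0,0,0,0.69,0,0,0,0,0,0,0.69,0,0,0,0,0,0,0.69,4,0,0,0,0,0,0.69,4,0,0,0,0,0,0.69,4,0,0,0,0,0,0.69,4,0,0,0,0,0,0.69,5,0,0,0,0,0,0.69,0,0,0,0,0,0,0.69,0,0,0,0,0,0,0.69]}}

```text
t: 17.25
ee_pos: [0.599, 0.0402, 0.0393]
eef_rot: [[0.766, 0.643, 0.0], [0.643, -0.766, 0.001], [0.0, -0.0, -1.0]]
contact_force: [-1.7, 0.7, -0.1]
grip_width: 0.846
gripper_force: 0.8
```

```bash
python3 - <<'E'
from h import *
s=st();p,T=cam('wrist');R=np.array(s['eef_rot']);P=np.array(s['ee_pos'])
for n in ['collar','air_grinder','lock_tip','lock_pin','paddle_face']:
    for d in spot_point(p,n)[:1]: print(n,'tool frame mm',np.round(R.T@(w(T,d['position'])-P)*1000,1),round(d['score'],2))
cv2.imwrite('pics/w7.png',cv2.resize(p['pixels'][150:384,130:390],(600,540),interpolation=cv2.INTER_CUBIC))
E
```

```text
17.25 p [0.599  0.0402 0.0393] R [[0.766, 0.643, 0.0], [0.643, -0.766, 0.001], [0.0, -0.0, -1.0]] F [-1.7  0.7 -0.1] w 0.846 gf 0.8
collar tool frame mm [ 62.4   6.9 -18.8] 0.65
air_grinder tool frame mm [11.1  3.9 -5.1] 0.87
lock_tip tool frame mm [ 19.9 -38.3 -23.8] 0.72
lock_pin tool frame mm [ -5.3 -30.9 -22.3] 0.8
paddle_face tool frame mm [ -4.4 -27.4 -22.4] 0.84
```

View pics/w7.png

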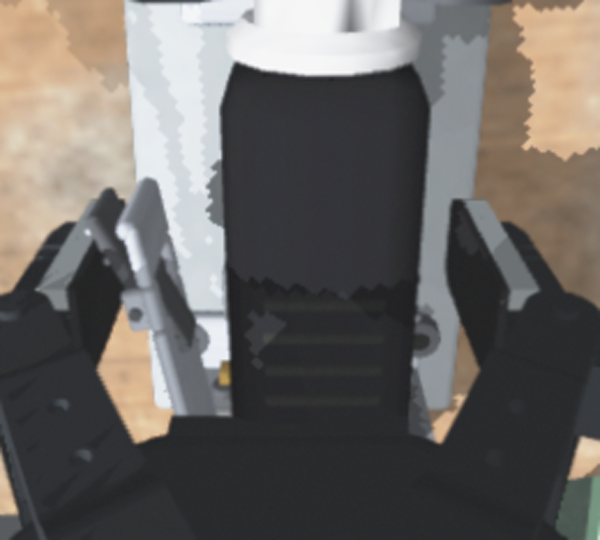

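The tab lies forward along the paddle, under the left pad. Squeeze and hold.

Call:
{"method": "play_rows", "body": {"series": [0,0,0,0,0,0,0.3,0,0,0,0,0,0,0,0,0,0,0,0,0,-1,0,0,0,0,0,0,-1,0,0,0,0,0,0,-1,0,0,0,0,0,0,-1,0,0,0,0,0,0,-1,0,0,0,0,0,0,-1,0,0,0,0,0,0,-1,0,0,0,0,0,0,-1]}}

```text
t: 18.8
ee_pos: [0.5999, 0.0388, 0.0402]
eef_rot: [[0.766, 0.642, 0.002], [0.642, -0.766, -0.001], [0.001, 0.002, -1.0]]
contact_force: [-0.3, 0.9, 7.1]
grip_width: 0.525
gripper_force: 62.4
```

```bash
python3 - <<'E'
from h import *
s=st();p,T=cam('wrist');R=np.array(s['eef_rot']);P=np.array(s['ee_pos'])
for n in ['collar','air_grinder','lock_tip','lock_pin','paddle_face']:
    for d in spot_point(p,n)[:1]: print(n,'tool frame mm',np.round(R.T@(w(T,d['position'])-P)*1000,1),round(d['score'],2))
cv2.imwrite('pics/w8.png',cv2.resize(p['pixels'][150:384,130:390],(600,540),interpolation=cv2.INTER_CUBIC))
print('opening mm',s['grip_width']*85)
E
```

```text
18.8 p [0.5999 0.0388 0.0402] R [[0.766, 0.642, 0.002], [0.642, -0.766, -0.001], [0.001, 0.002, -1.0]] F [-0.3  0.9  7.1] w 0.525 gf 62.4
collar tool frame mm [ 65.3   1.7 -19.5] 0.81
air_grinder tool frame mm [14.1  3.5 -1.9] 0.74
lock_tip tool frame mm [ 22.3 -22.6 -23.7] 0.56
lock_pin tool frame mm [  1.7 -25.2 -24.9] 0.52
paddle_face tool frame mm [ -1.  -22.7 -22. ] 0.68
opening mm 44.605055647256506
```

View pics/w8.png

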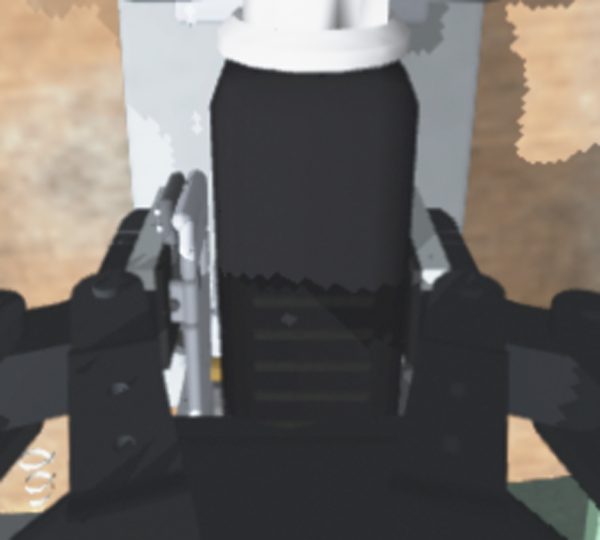

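Paddle is parallel to the barrel (opening 44.6 mm, about the expected home width). Hold longer, then release.

Call:
{"method": "play_rows", "body": {"series": [0,0,0,0,0,0,-1,0,0,0,0,0,0,-1,0,0,0,0,0,0,-1,0,0,0,0,0,0,-1,0,0,0,0,0,0,-1,0,0,0,0,0,0,-1,0,0,0,0,0,0,-1,0,0,0,0,0,0,-1,0,0,0,0,0,0,-1,0,0,0,0,0,0,-1]}}

```text
t: 20.35
ee_pos: [0.5998, 0.0388, 0.0402]
eef_rot: [[0.766, 0.642, 0.002], [0.642, -0.766, -0.001], [0.001, 0.002, -1.0]]
contact_force: [-0.8, 0.9, 6.7]
grip_width: 0.521
gripper_force: 62.4
```

Call:
{"method": "play_rows", "body": {"series": [0,0,0,0,0,0,0.2,0,0,0,0,0,0,0.6,0,0,0,0,0,0,1,0,0,0,0,0,0,1,0,0,0,0,0,0,1,-8,1,0,0,0,0,1,-8,0,0,0,0,0,1,-8,0,0,0,0,0,1,0,0,0,0,0,0,1,0,0,0,0,0,0,1]}}

```text
t: 21.6
ee_pos: [0.5814, 0.0235, 0.0394]
eef_rot: [[0.766, 0.643, 0.0], [0.643, -0.766, 0.0], [0.0, 0.0, -1.0]]
contact_force: [0.4, -0.5, 0.9]
grip_width: 1.0
gripper_force: 0.0
```

Call:
{"method": "play_rows", "body": {"series": [0,0,-20,0,0,0,1,0,0,-30,0,0,0,1,0,0,-40,0,0,0,1,0,0,-40,0,0,0,1,0,0,0,0,0,0,1,0,0,0,0,0,0,1,0,0,0,0,0,0,1,0,0,0,0,0,0,1,0,0,0,0,0,0,1,0,0,0,0,0,0,1]}}

```text
t: 22.85
ee_pos: [0.581, 0.0233, 0.1691]
eef_rot: [[0.766, 0.643, -0.0], [0.643, -0.766, -0.0], [-0.0, -0.0, -1.0]]
contact_force: [-0.4, 1.3, -0.1]
grip_width: 1.0
gripper_force: 0.0
```

```bash
python3 - <<'E'
from h import *
s=st();p,T=cam('wrist');pts(p,T,['collar','air_grinder','fork','saddle','lock_tip','lock_pin','holding_block'])
cv2.imwrite('pics/w9.png',cv2.resize(p['pixels'][100:384,110:410],(634,600),interpolation=cv2.INTER_CUBIC))
q,S=cam('scene');pts(q,S,['collar','air_grinder','fork','lock_tip','lock_pin'])
E
```

```text
22.85 p [0.581  0.0233 0.1691] R [[0.766, 0.643, -0.0], [0.643, -0.766, -0.0], [-0.0, -0.0, -1.0]] F [-0.4  1.3 -0.1] w 1.0 gf 0.0
collar [0.6497 0.0781 0.061 ] 0.74
collar [0.6261 0.0579 0.0646] 0.72
air_grinder [0.6095 0.0441 0.0441] 0.65
fork none
saddle none
lock_tip [0.5673 0.0799 0.0616] 0.55
lock_pin [0.5769 0.0621 0.0587] 0.76
holding_block [0.6123 0.0445 0.0425] 0.23
collar [0.656  0.0765 0.0631] 0.97
air_grinder [0.6536 0.0731 0.048 ] 0.7
fork [0.6541 0.0773 0.0502] 0.97
lock_tip [0.5653 0.0738 0.0601] 0.4
lock_pin [0.5815 0.0603 0.0617] 0.67
```

View pics/w9.png

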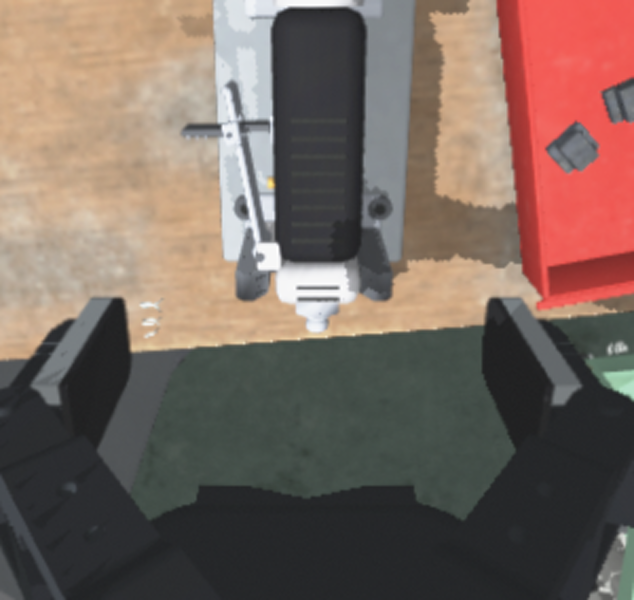

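The grinder is seated, the paddle has sprung out, the lock-off tab is straight out again (185–235,130), and the gripper is clear.

```bash
python3 -c "
from workcell import hand_in
print(hand_in())"
```

```text
the job is handed in; nothing more can be done
None
```

I seated the grinder in the holding block, flipped the lock-off, held the paddle home for over 1.5 s and let go; the last picture shows it seated, sprung out and locked again, and I handed the job in at about 23 s with no verdict reported back.

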